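# Thread the tall lens unit into the inspection viewer

### The job

Take the tall lens unit with the tapered nose out of its stand and screw it into the upward threaded port of the white viewer: rest it on the thread and, unless it drops right in, turn it backward (counter-clockwise seen from above) under light pressure until it drops the full step into the thread start, then turn it forward (clockwise) until its flange sits flush on the port face, and let go. Never force it, and leave the short lens and the other things alone.

Things in the scene. Friction and masses are not known exactly. Their poses are not given: they have to be found in the camera images.
- lens_tall: Tall lens unit, 0.2 kg, upright in one of the stand's two holes. Origin: centre of its spigot tip, z up its axis. From the tip up (mm): steel spigot 30 in diameter, tapered to 23 over the lowest 4.5; three round radial lugs 120 degrees apart, 4.4 thick, undersides at 8, reaching 20 from the axis (one along x); flange 54 in diameter, 4 thick, underside at 21.5; barrel; nose to 80.
- lens_grip (a point): Centre of the tall lens's black knurled barrel, 45 mm above the spigot tip, on the axis: the place to grip and turn it. The barrel is 42 mm in diameter and reaches from 26 to 64 mm above the tip; above it an aluminium nose tapers from 38 to 22 mm in diameter.
- lens_short: Short lens unit in the other hole of the stand: the same lower end, but its barrel ends flat at 48 mm and it has no nose. To be left alone. Origin: spigot tip.
- stand: Grey block 85 x 190 x 22 mm, fixed, with two holes 32 mm in diameter, 12 mm deep, 50 mm either side of its centre along its y. Origin: centre of its underside. A lens stands in a hole on its lugs, 8 mm deep, spigot tip 14 mm above the table.
- viewer: White casting 150 x 130 x 34 mm, fixed, carrying an upright aluminium port ring 62 mm in outer diameter whose flat top face is 60 mm above the table. Origin: centre of its underside.
- port_mouth (a point): Centre of the port ring's flat top face, z up. In the ring (bore 43 mm) three steel ribs 120 degrees apart leave a 32 mm bore that guides the spigot, 1 mm clear all round. Right-hand thread. The ribs' angle differs from run to run, is not given and is not told by the viewer's yaw. Over 35 N between lens and viewer counts as forcing.
- rib_top (a point): Point on the port's axis 1.5 mm below the face, level with the ribs' high ends. Clockwise from above each rib falls 0.06 mm a degree for 80 degrees and ends at an upright stop, 8 degrees wide, level with this point; then a 32 degree gap. Lugs on a rib hold the flange 12 to 7 mm above the face; turned clockwise there they jam on the stops. Counter-clockwise they ride up and off the high end.
- thread_start (a point): Point on the port's axis 11 mm below the face: floor of the gaps. Turned counter-clockwise, within 120 degrees the lens drops until its flange is 2.5 mm above the face (a shorter drop off a stop may come first). Within 18 degrees more a stop blocks. Then clockwise the lugs go under the ribs; it sinks 0.06 mm a degree, is flush after 50 to 70 degrees, then turns level 30 degrees to a hard stop.
- mini_beaker: Small glass beaker, 42 mm in diameter, 46 mm high, loose bystander. Origin: centre of its underside.
- petri_dish: Covered flat dish, 90 mm in diameter, 15 mm high, loose bystander. Origin: centre of its underside.
- dropper_bottle: Brown dropper bottle, 36 mm in diameter, 103 mm high, loose bystander. Origin: centre of its underside.
- marker: Marker pen 131 mm long, 17 mm thick, lying loose, bystander. Origin: centre of its underside.
There are look-alikes about, which are no part of the job. Several things have the shape of the stand; the one meant has the colours described above. What is shaped like the lens_tall but green or pink is not meant.

How it is judged:
By the outcome, as a careful person would: the job done as asked, in the order asked, and still so for the second after the job is handed in, with the robot touching nothing.
It also fails if it takes over 72 s, if anything falls off the work surface, if the arm or the gripper's body presses on something with over 40 N, if the wrist force passes 120 N, or if a joint passes its speed limit or range.

### The arm

A 6-joint arm with a two-finger parallel gripper is mounted at the origin on a cart in front of the work surface, level with it; the furniture and walls round the work are solid. World frame = base frame: x ahead of the robot, y to its left, z up, the work surface at z = 0. Lengths are in mm, angles in rad, forces in N, time in s.
With the tool pointing down it reaches from about 300 to 775 mm from the base axis. Payload 14.6 kg.
Tool frame: the origin (TCP) lies between the finger pads; the fingertips stand 8 mm ahead of it and the grasp point (between the pads) lies 11 mm behind it; x points along the fingers, y is the direction in which the jaws open and shut, and the axes are right-handed (so a half turn about x gives the same grasp; the last joint's range is limited). The gripper opens to 94 mm and grips with 3 to 60 N. Pads are 16 mm wide; open, the fingers measure 119 mm over their backs; the gripper's body (75 mm by 177 mm) begins 78 mm behind the grasp point.
Start: joints at [-1.331, 0.3, 1.521, -0, 1.321, -0.067], TCP at [166.098, -524.31, 213.446] pointing down, gripper open.
Joint ranges: [-3.03, 3.03], [-0.79, 2.21], [0.23, 2.52], [-1.04, 4.18], [0, 3.07], [-2.55, 2.55]. Speed limits (rad/s): [2.22, 2.22, 2.57, 3.14, 3.14, 3.14].

### API

Orientations are given as [roll, pitch, yaw] about the fixed x, y, z axes, in that order (R = Rz(yaw) Ry(pitch) Rx(roll)).
In Python, from cell import telemetry, camera, calibration, order gives the robot as it stands.
- The arm moves only by the shell command python3 -m handwheel 'ROWS' [FORCE]. ROWS is JSON, a list of rows, each a list of 7 numbers: the turn, a rotation vector about the tool's x, y, z as a fraction of full scale, then the shift along the tool's x, y, z as a fraction of full scale, then the opening, from 0 (shut) to 1 (fully open). A call has 1 to 12 rows; each row is the pose to reach, as a shift and turn from the pose measured when the call began, along the tool's axes at that moment, turning the shorter way round; what a row does not reach only later rows make up. Full scale, the value 1, is 300 mm for a shift and pi rad for a turn. A row lasts 1/8 s, in which the tool goes at most 62.5 mm and 10.7 degrees, less where a joint would pass 70% of its speed; a pose out of reach is approached as far as the arm can. A call with a number of a shift or a turn outside -1 to 1 is refused whole. A call with a gripper value outside its range is refused whole. The fingers move at their own pace and stop on an object; FORCE is the grip in N (left out, the last holds). Time passes only in rows, so rows that repeat a pose let the fingers close. It gives the time, the measured TCP pose, the force and the opening at its end, in the units of the state.
- telemetry.read_state(): the state, without advancing time (a new reading comes with each control period).
- camera(name): name is "scene" or "top" or "wrist"; returns the picture (480x640x3 uint8, red, green, blue); there is no depth.
- calibration(name): a dict with "fov_y" (degrees; the focal length in pixels is half the picture's height over the tangent of half this angle, whatever the lens; pixels are square), "cx", "cy" (the principal point, pixels), "position" and "attitude" of the camera in the world. Camera axes: x right, y down, z forward; pixel columns grow to the right and rows downward; lengths in mm; the calibration is good to about 2 mm. A picture is of the moment at which its call begins: read the wrist's pose just before it. calibration takes no time and is no camera call; for the wrist camera it gives the pose at the moment of the call.
- order.sign_off(): hands the job in, once; it reports no verdict.
The state is a dict: "clock": time; "joints": joint angles; "qd": joint speeds; "effort": joint torques, N m; "eef_pos": TCP position; "eef_rot": TCP orientation; "wrist_force": force on the tool from outside, world axes, zero at the start; "moment": the same for the moment, N m; "finger_gap": finger opening in mm.
Only numpy, scipy, OpenCV 4.12 (cv2) and the standard library are available. Lean on these libraries where they do the work, as an engineer would, in place of code of your own. Each camera call takes 0.05 s, during which the arm holds its last target.

## Working session

There is one attempt and no reset: what is moved stays moved. The work goes in short steps, Python scripts to look and compute and a shell command to move; the robot and the scene stay as the last step left them, time stands still between calls to the robot, and variables do not carry over. Pictures are saved under pics/ and viewed, and the job is handed in when it is done.

```bash
ls; mkdir -p pics; python3 - <<'E'
from cell import telemetry,camera,calibration
import cv2
print(telemetry.read_state())
for n in("scene","top","wrist"):
    print(n,calibration(n)); cv2.imwrite(f"pics/{n}0.png",camera(n)[:,:,::-1])
E
```

```text
pics
{'clock': 0.0, 'joints': array([-1.33058570e+00,  3.00501018e-01,  1.52158620e+00,  3.37358060e-05,
        1.32069871e+00, -6.65685486e-02]), 'qd': array([0.00137306, 0.0006207 , 0.00013497, 0.0026752 , 0.00104331,
       0.00070156]), 'effort': array([ 3.92881979e-03, -5.31799972e+01, -3.52734983e+01,  7.10188597e-02,
        2.44167808e-02, -1.38293476e-04]), 'eef_pos': array([ 166.05537372, -524.06562048,  212.86775016]), 'eef_rot': array([-1.66474177,  1.56960261,  1.78362169]), 'wrist_force': array([ 1.16088822, -0.0672059 ,  0.1943814 ]), 'moment': array([-0.02232037, -0.0160749 , -0.04933811]), 'finger_gap': 93.92124555379472}
scene {'fov_y': 43.98412671941037, 'cx': 315.28775443159145, 'cy': 229.85971237817492, 'position': array([ 141.68777415,  847.63962782, 1019.37266308]), 'attitude': array([-2.40674812,  0.00420934, -2.65360362])}
top {'fov_y': 43.74223547177027, 'cx': 317.62817538487866, 'cy': 243.0663202768321, 'position': array([ 311.01393   ,   96.57760006, 1443.95496189]), 'attitude': array([-2.98244338, -0.01460861, -1.55990677])}
wrist {'fov_y': 64.59858498238584, 'cx': 323.3237392828017, 'cy': 232.6759311006985, 'position': array([ 233.20917495, -503.01805727,  382.90402836]), 'attitude': array([ 2.89671442e+00,  1.19078335e-03, -1.26438206e+00])}
```

View pics/top0.png

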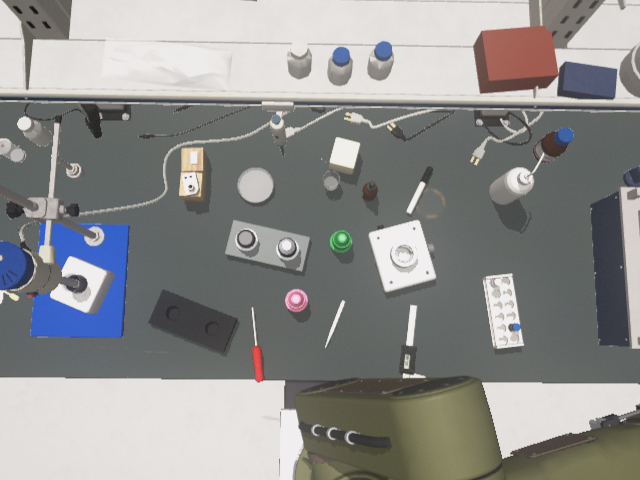

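View pics/scene0.png

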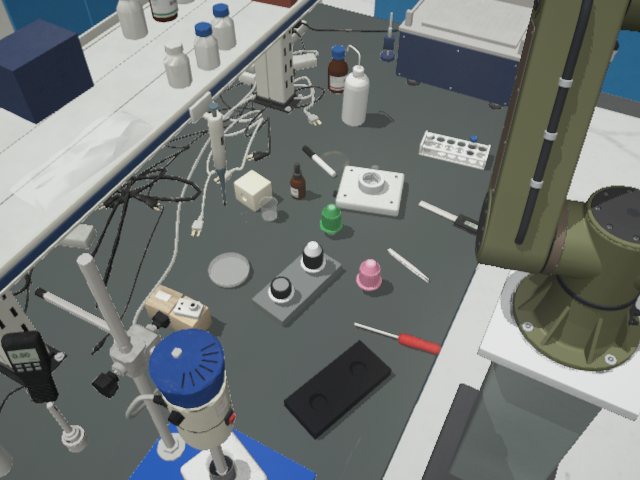

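View pics/wrist0.png

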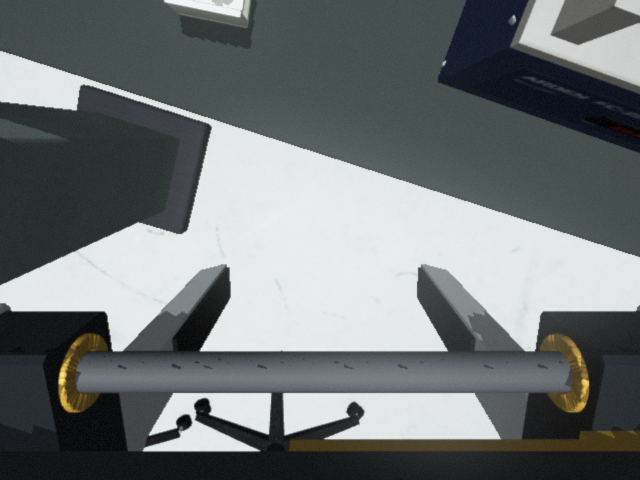

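The stand candidates in the top view are the grey block (268,246) holding two lenses and the black block (193,321), which is empty. The grey one fits the description. The tall-lens candidates are black/white (288,246), green (341,241) and pink (297,300). The black one in the grey stand fits, and the scene view shows its nose at (313,248). I'll confirm with a crop and measure.

```bash
cat > h.py <<'E'
import numpy as np, cv2
from scipy.spatial.transform import Rotation as R
from cell import telemetry,camera,calibration
def ray(c,u,v):
    f=240/np.tan(np.radians(c["fov_y"])/2)
    d=R.from_euler('xyz',c["attitude"]).as_matrix()@np.array([(u-c["cx"])/f,(v-c["cy"])/f,1])
    return np.array(c["position"]),d
def onz(c,u,v,z):
    p,d=ray(c,u,v); return p+d*(z-p[2])/d[2]
def tri(c1,a,c2,b):
    p,d=ray(c1,*a);q,e=ray(c2,*b)
    s=np.linalg.lstsq(np.c_[d,-e],q-p,rcond=None)[0]
    x,y=p+d*s[0],q+e*s[1]; return (x+y)/2,np.linalg.norm(x-y)
def proj(c,P):
    f=240/np.tan(np.radians(c["fov_y"])/2)
    q=R.from_euler('xyz',c["attitude"]).as_matrix().T@(np.array(P)-c["position"])
    return q[0]/q[2]*f+c["cx"],q[1]/q[2]*f+c["cy"]
E
python3 - <<'E'
from h import *
a=cv2.imread('pics/top0.png')[205:305,215:445]; b=cv2.imread('pics/scene0.png')[150:330,240:440]
a=cv2.resize(a,None,fx=3.4,fy=3.4,interpolation=cv2.INTER_CUBIC)
cv2.imwrite('pics/ca.png',a); cv2.imwrite('pics/cb.png',cv2.resize(b,None,fx=3.3,fy=3.3,interpolation=cv2.INTER_CUBIC))
E
```

```text
(no output)
```

View pics/ca.png

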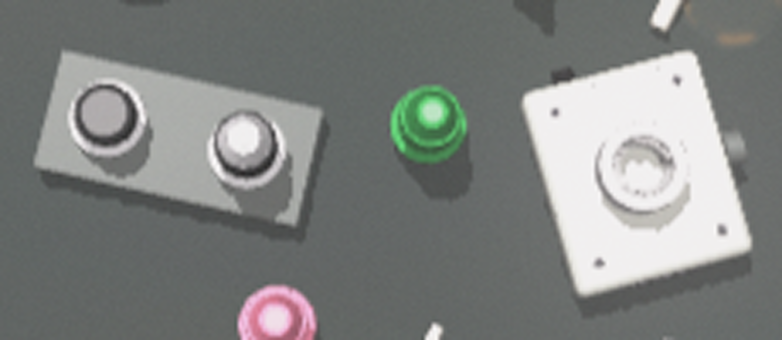

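View pics/cb.png

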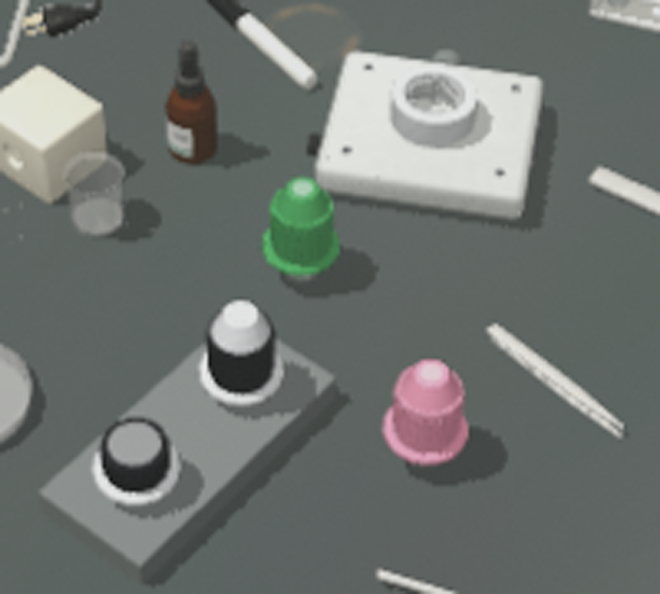

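The crop confirms it: the black-barrelled lens with an aluminium nose is at about (287,246) in the top view, and the port is at (404,256). The green lens stands close by, so I'll check clearance.

```bash
python3 - <<'E'
from h import *
T=calibration('top');S=calibration('scene')
print('nose',onz(T,286.5,245.9,94),tri(T,(286.5,245.9),S,(312.7,244.8)))
print('flange',onz(T,287.6,249.1,39))
print('port',onz(T,403.8,255.6,60),onz(S,371.5,179.4,60))
print('shortflange',onz(T,246.5,239.7,39)); print('green nose',onz(T,342,237.5,80),'pink',onz(T,296,299,80))
st=telemetry.read_state();M=R.from_euler('xyz',st['eef_rot']).as_matrix();print(M.round(3))
for p in [(352,0)]: pass
# wrist cam pose in tool
W=calibration('wrist');print('cam in tool',M.T@(W['position']-st['eef_pos']), (M.T@R.from_euler('xyz',W['attitude']).as_matrix()).round(3))
E
```

```text
nose [520.42180999 150.22793645  94.        ] (array([521.14094835, 150.47025694,  95.11315401]), np.float64(1.8499612127397511))
flange [521.29912321 149.65653694  39.        ]
port [ 506.32509537 -123.34002573   60.        ] [ 509.65665857 -119.37562054   60.        ]
shortflange [542.62161686 247.75429502  39.        ]
green nose [543.96562746  22.74195526  80.        ] pink [400.62418829 126.84508726  80.        ]
[[-0.     0.302 -0.953]
 [ 0.001 -0.953 -0.302]
 [-1.    -0.001 -0.   ]]
cam in tool [-1.69917867e+02  1.40330990e-02 -7.04334568e+01] [[ 0.    -0.242  0.97 ]
 [ 1.    -0.    -0.   ]
 [ 0.     0.97   0.242]]
```

```bash
python3 -m handwheel '[[0,0,0,0,-0.13,-0.2,1],[0,0,0,0,-0.26,-0.4,1],[0,0,0,0,-0.39,-0.6,1],[0,0,0,0,-0.5,-0.8,1],[0,0,0,0,-0.5,-0.8,1],[0,0,0,0,-0.5,-0.8,1]]'; python3 - <<'E'
from h import *
st=telemetry.read_state();M=R.from_euler('xyz',st['eef_rot']).as_matrix()
print(M.round(3),M.T@(np.array([507.5,-121.5,210])-st['eef_pos'])/300)
E
```

```text
clock: 0.9
eef_pos: [350.6, -307.3, 213.1]
eef_rot: [-1.635, 1.57, 1.817]
wrist_force: [-0.0, 0.1, -0.4]
finger_gap: 93.9
[[-0.     0.305 -0.952]
 [ 0.001 -0.952 -0.305]
 [-1.    -0.001 -0.   ]] [ 0.01089086 -0.43008833 -0.68702259]
```

```bash
python3 -m handwheel '[[0,0,0,0,-0.11,-0.18,1],[0,0,0,0.01,-0.22,-0.35,1],[0,0,0,0.01,-0.33,-0.53,1],[0,0,0,0.01,-0.43,-0.687,1],[0,0,0,0.01,-0.43,-0.687,1],[0,0,0,0.01,-0.43,-0.687,1],[0,0,0,0.01,-0.43,-0.687,1]]'; python3 - <<'E'
from h import *
import pickle
st=telemetry.read_state();W=calibration('wrist');im=camera('wrist')[:,:,::-1]
pickle.dump((st,W),open('port.pkl','wb'))
cv2.imwrite('pics/w_port.png',im)
print(proj(W,[507.5,-121.5,60]))
E
```

```text
clock: 1.78
eef_pos: [506.9, -122.9, 210.3]
eef_rot: [-1.603, 1.57, 1.847]
wrist_force: [0.5, -0.1, 0.5]
finger_gap: 93.9
(np.float64(322.2459023765059), np.float64(220.70370172075587))
```

View pics/w_port.png

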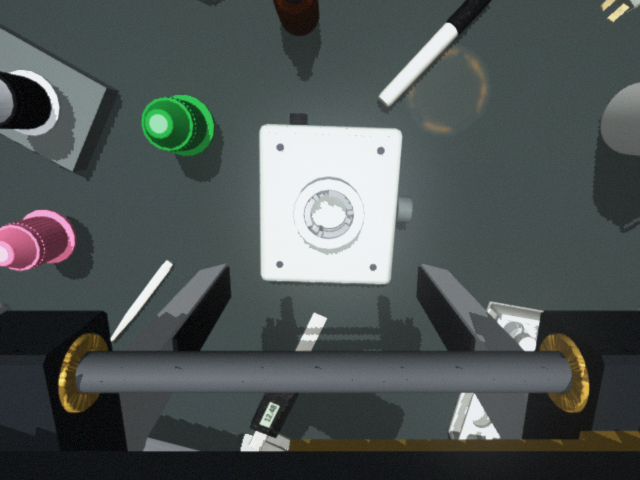

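```bash
python3 - <<'E'
from h import *
import pickle
st,W=pickle.load(open('port.pkl','rb'))
im=cv2.imread('pics/w_port.png')
c=im[165:260,285:380]; cv2.imwrite('pics/pc.png',cv2.resize(c,None,fx=6.3,fy=6.3,interpolation=cv2.INTER_CUBIC))
E
```

```text
(no output)
```

View pics/pc.png

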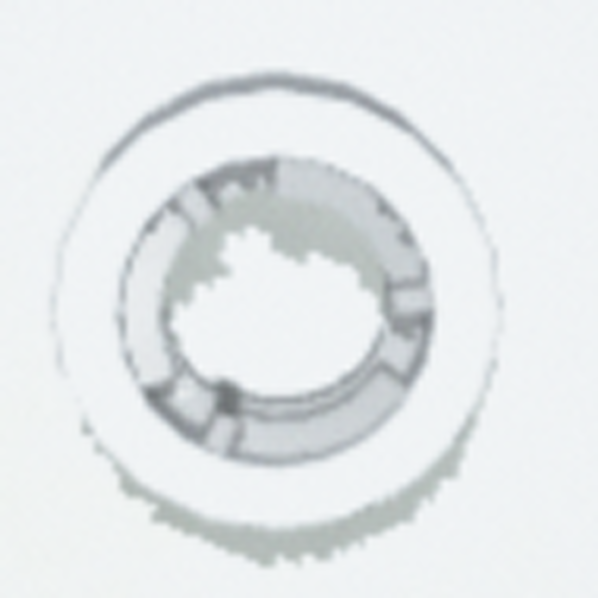

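The crop shows the port bore centred near full-image (328,214). Its three stops are at crop (222,432), (195,200) and (408,298), each with a gap clockwise after it.

```bash
python3 - <<'E'
from h import *
import pickle
st,W=pickle.load(open('port.pkl','rb'))
F=lambda x,y:((x+.5)/6.3-.5+285,(y+.5)/6.3-.5+165)
P=lambda x,y,z:onz(W,*F(x,y),z)
c=(P(118,311,60)+P(432,311,60)+P(275,157,60)+P(275,465,60))/4
print(c)
for n,q in (('stop',[(222,432),(195,200),(408,298)]),('gap',[(185,393),(240,175),(403,350)])):
  for a in q:
    for z in ((58.5,) if n=='stop' else (58.5,49)):
        v=P(*a,z)-c;print(n,a,z,np.degrees(np.arctan2(v[1],v[0])).round(1),np.hypot(*v[:2]).round(1))
# lens in this view
im=cv2.imread('pics/w_port.png');
M=R.from_euler('xyz',st['eef_rot']).as_matrix();print(st['joints'])
t=np.array([521,150.2,215]);print(M.T@(t-st['eef_pos'])/300)
E
```

```text
[ 514.55575683 -124.65560117   60.        ]
stop (222, 432) 58.5 174.7 18.7
stop (195, 200) 58.5 53.2 18.7
stop (408, 298) 58.5 -67.1 18.3
gap (185, 393) 58.5 150.9 17.0
gap (185, 393) 49 155.3 18.8
gap (240, 175) 58.5 32.0 19.2
gap (240, 175) 49 33.2 17.9
gap (403, 350) 58.5 -89.9 18.5
gap (403, 350) 49 -95.0 19.8
[-3.08425939e-01  2.39526277e-01  1.60489938e+00  7.66890019e-04
  1.29765554e+00  9.54115270e-01]
[-0.0147385  -0.85322925 -0.3207039 ]
```

The wrist, top and scene views disagree on the port by several mm. A view with the tool turned about half round will cancel any mount error, so I'll take one.

```bash
python3 -m handwheel '[[-0.06,0,0,0,0,0,1],[-0.12,0,0,0,0,0,1],[-0.18,0,0,0,0,0,1],[-0.24,0,0,0,0,0,1],[-0.3,0,0,0,0,0,1],[-0.36,0,0,0,0,0,1],[-0.42,0,0,0,0,0,1],[-0.48,0,0,0,0,0,1],[-0.54,0,0,0,0,0,1],[-0.6,0,0,0,0,0,1]]';python3 -m handwheel '[[-0.06,0,0,0,0,0,1],[-0.12,0,0,0,0,0,1],[-0.18,0,0,0,0,0,1],[-0.24,0,0,0,0,0,1],[-0.3,0,0,0,0,0,1],[-0.36,0,0,0,0,0,1],[-0.36,0,0,0,0,0,1],[-0.36,0,0,0,0,0,1]]'; python3 - <<'E'
from h import *
import pickle
st=telemetry.read_state();W=calibration('wrist');im=camera('wrist')[:,:,::-1]
pickle.dump((st,W),open('port2.pkl','wb'))
cv2.imwrite('pics/w_port2.png',im)
u,v=proj(W,[511,-123,60]);print(u,v,st['qd'],st['joints'])
u,v=int(u),int(v);print(u,v)
cv2.imwrite('pics/pc2.png',cv2.resize(im[v-47:v+48,u-47:u+48],None,fx=6.3,fy=6.3,interpolation=cv2.INTER_CUBIC))
E
```

```text
clock: 3.08
eef_pos: [506.6, -123.7, 210.6]
eef_rot: [2.413, 1.57, 1.46]
wrist_force: [-0.2, -0.7, 0.0]
finger_gap: 94.3
clock: 4.08
eef_pos: [506.4, -124.1, 210.7]
eef_rot: [0.954, 1.57, 1.127]
wrist_force: [-0.5, 0.1, -0.7]
finger_gap: 94.2
323.4993191425623 226.29987768850503 [ 0.00579428  0.00264921 -0.0018453   0.00045936  0.0008522  -0.00368062] [-3.10994353e-01  2.38413089e-01  1.60546550e+00  7.76562910e-04
  1.29761440e+00 -2.05547562e+00]
323 226
```

View pics/pc2.png

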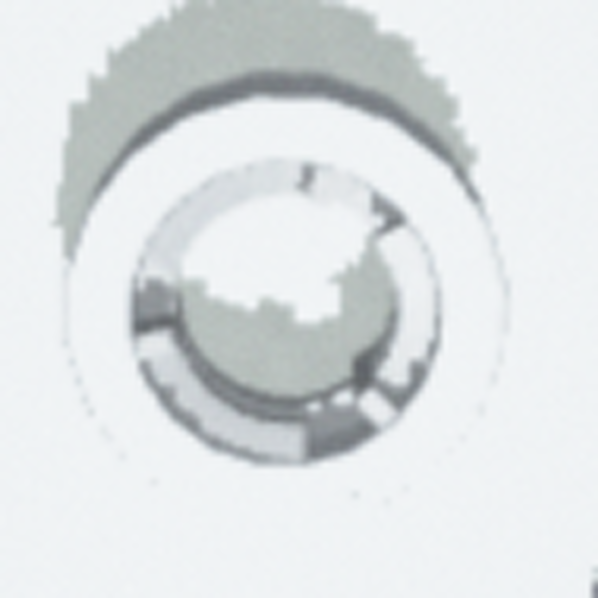

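View pics/w_port2.png

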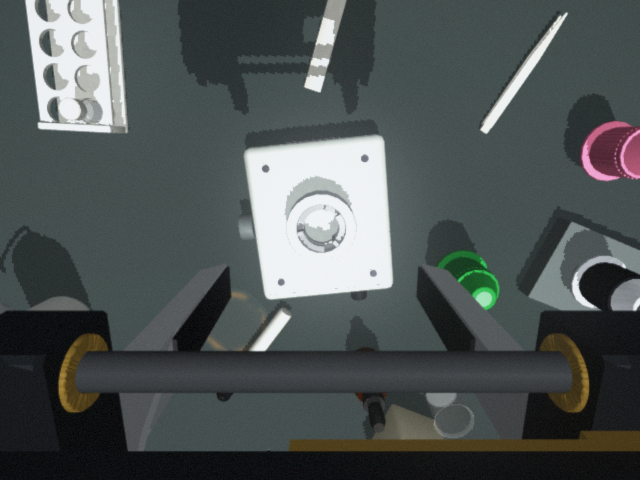

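```bash
python3 - <<'E'
from h import *
import pickle
def one(f,u0,v0,cx,cy):
    st,W=pickle.load(open(f,'rb'))
    p=onz(W,(cx+.5)/6.3-.5+u0,(cy+.5)/6.3-.5+v0,60)
    return p,R.from_euler('xyz',st['eef_rot']).as_matrix(),W
p1,M1,_=one('port.pkl',285,165,275,311);p2,M2,W=one('port2.pkl',276,179,286,311.5)
# p = true + M[:, 1:]@o
A=np.zeros((4,4));A[:2,:2]=A[2:,:2]=np.eye(2);A[:2,2:]=M1[:2,1:];A[2:,2:]=M2[:2,1:]
print(p1,p2,np.linalg.solve(A,np.r_[p1[:2],p2[:2]]))
t=np.linalg.solve(A,np.r_[p1[:2],p2[:2]])
for q in [(375,402),(150,270),(305,178)]:
    v=onz(W,(q[0]+.5)/6.3-.5+276,(q[1]+.5)/6.3-.5+179,58.5)-p2;print(q,np.degrees(np.arctan2(v[1],v[0])),np.hypot(*v[:2]))
E
```

```text
[ 514.71784535 -124.60435507   60.        ] [ 512.89039085 -124.89262734   60.        ] [ 5.13813831e+02 -1.24810066e+02  7.80692532e-02 -9.23831000e-01]
(375, 402) 52.80382131400105 18.236826351960435
(150, 270) -96.5071178257952 19.540350524630462
(305, 178) -178.17599520353014 18.561675708192933
```

Two views agree: the port axis is at (513.8, -124.8), and the gaps are centred near 33°, 153° and -87° in world yaw. Next I go to the lens.

```bash
python3 - <<'E'
from h import *
st=telemetry.read_state();M=R.from_euler('xyz',st['eef_rot']).as_matrix();print(M.round(3))
print(M.T@(np.array([527,148.5,215])-st['eef_pos'])/300)
E
```

```text
[[ 0.    -0.173  0.985]
 [ 0.001  0.985  0.173]
 [-1.     0.001  0.   ]]
[-0.01389785  0.88275868  0.22500432]
```

```bash
python3 -m handwheel '[[0.06,0,0,-0.01,0.15,0.04,1],[0.12,0,0,-0.01,0.3,0.08,1],[0.18,0,0,-0.01,0.45,0.11,1],[0.24,0,0,-0.01,0.6,0.15,1],[0.3,0,0,-0.01,0.75,0.19,1],[0.36,0,0,-0.014,0.883,0.225,1],[0.42,0,0,-0.014,0.883,0.225,1],[0.48,0,0,-0.014,0.883,0.225,1],[0.54,0,0,-0.014,0.883,0.225,1],[0.6,0,0,-0.014,0.883,0.225,1]]';python3 -m handwheel '[[0.06,0,0,0,0,0,1],[0.12,0,0,0,0,0,1],[0.18,0,0,0,0,0,1],[0.24,0,0,0,0,0,1],[0.3,0,0,0,0,0,1],[0.36,0,0,0,0,0,1],[0.36,0,0,0,0,0,1],[0.36,0,0,0,0,0,1]]'; python3 - <<'E'
from h import *
import pickle
st=telemetry.read_state();W=calibration('wrist');im=camera('wrist')[:,:,::-1]
pickle.dump((st,W),open('lens.pkl','wb'))
cv2.imwrite('pics/w_lens.png',im)
print(proj(W,[527,148.5,94]),proj(W,[527,148.5,39.5]),st['qd'].round(4),st['joints'])
cv2.imwrite('pics/lc.png',cv2.resize(im[150:270,260:380],None,fx=5,fy=5,interpolation=cv2.INTER_CUBIC))
E
```

```text
clock: 5.38
eef_pos: [527.0, 148.5, 215.0]
eef_rot: [3.056, 1.57, 1.357]
wrist_force: [-0.9, 0.0, -0.4]
finger_gap: 94.1
clock: 6.38
eef_pos: [527.0, 148.4, 215.0]
eef_rot: [-2.13, 1.57, 1.326]
wrist_force: [0.0, 0.4, 0.1]
finger_gap: 93.9
(np.float64(323.4248107439607), np.float64(229.83358035144533)) (np.float64(323.45487115433986), np.float64(216.03315432063417)) [-0.0012  0.0002 -0.0001 -0.001   0.001  -0.005 ] [2.07336245e-01 2.92898543e-01 1.52633223e+00 6.32175997e-04
 1.32206410e+00 1.46385459e+00]
```

View pics/w_lens.png

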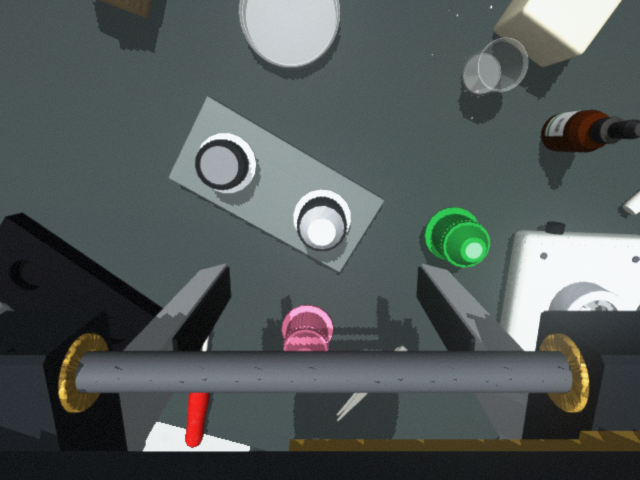

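View pics/lc.png

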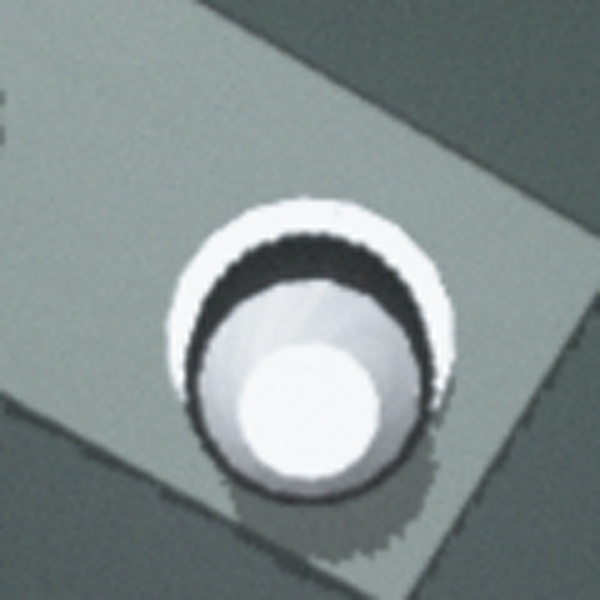

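The wrist crop shows the nose tip at crop (308,412), the cone base at (311,387) and the flange at (311,340).

```bash
python3 - <<'E'
from h import *
import pickle
st,W=pickle.load(open('lens.pkl','rb'));M=R.from_euler('xyz',st['eef_rot']).as_matrix()
print(M.round(3))
off=M@np.array([0,0.08,-0.92])
L=[]
for x,y,z in((308.5,412,94),(311,387,78),(311.5,340,39.5)):
    p=onz(W,(x+.5)/5-.5+260,(y+.5)/5-.5+150,z)-off;L.append(p);print(p)
print(M.T@(np.array([*np.mean(L,0)[:2],110])-st['eef_pos'])/300)
E
```

```text
[[ 0.     0.309 -0.951]
 [ 0.001 -0.951 -0.309]
 [-1.    -0.001 -0.   ]]
[523.9083953  149.34433592  93.99971368]
[524.30531121 149.13619931  77.99971368]
[524.24337467 149.20728734  39.49971368]
[ 0.35006736 -0.00527908  0.00830664]
```

```bash
python3 -m handwheel '[[0,0,0,0.12,-0.005,0.008,0.8],[0,0,0,0.25,-0.005,0.008,0.75],[0,0,0,0.35,-0.005,0.008,0.75],[0,0,0,0.44,-0.005,0.008,0.75],[0,0,0,0.5,-0.005,0.008,0.75],[0,0,0,0.547,-0.005,0.008,0.75],[0,0,0,0.547,-0.005,0.008,0.75],[0,0,0,0.547,-0.005,0.008,0.75]]' 30; python3 - <<'E'
from h import *
im=camera('wrist')[:,:,::-1];cv2.imwrite('pics/w_g.png',im)
im=camera('scene')[:,:,::-1];cv2.imwrite('pics/s_g.png',cv2.resize(im[170:330,230:440],None,fx=3.5,fy=3.5))
E
```

```text
clock: 7.42
eef_pos: [524.7, 149.4, 51.7]
eef_rot: [-2.854, 1.569, 0.602]
wrist_force: [0.1, -0.0, -0.1]
finger_gap: 70.6
```

View pics/w_g.png

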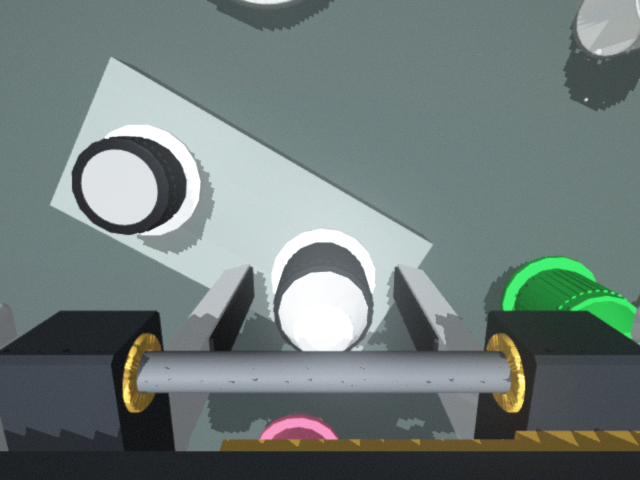

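View pics/s_g.png

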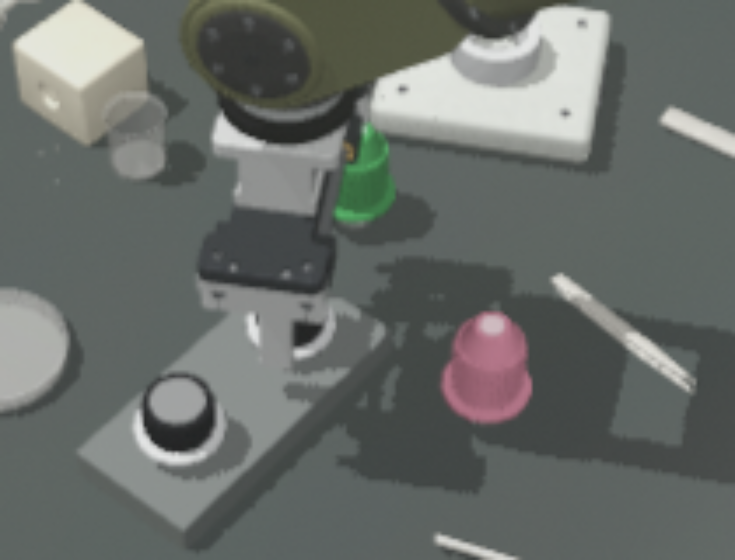

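The wrist view has the barrel (columns 275–373) centred between the pads, and nothing else is in the jaws. I'll close and then lift slightly.

```bash
python3 -m handwheel '[[0,0,0,0,0,0,0.5],[0,0,0,0,0,0,0.4],[0,0,0,0,0,0,0.4],[0,0,0,0,0,0,0.4],[0,0,0,0,0,0,0.4],[0,0,0,0,0,0,0.4]]' 30;  python3 -m handwheel '[[0,0,0,-0.04,0,0,0.4],[0,0,0,-0.08,0,0,0.4],[0,0,0,-0.15,0,0,0.4],[0,0,0,-0.28,0,0,0.4],[0,0,0,-0.4,0,0,0.4],[0,0,0,-0.4,0,0,0.4],[0,0,0,-0.4,0,0,0.4]]' 30
python3 - <<'E'
from h import *
st=telemetry.read_state();M=R.from_euler('xyz',st['eef_rot']).as_matrix()
print(M.round(3),M.T@(np.array([513.8,-124.8,150])-st['eef_pos'])/300,st['moment'],st['joints'])
im=camera('wrist')[:,:,::-1];cv2.imwrite('pics/w_h.png',im)
E
```

```text
clock: 8.28
eef_pos: [524.8, 149.3, 51.8]
eef_rot: [-2.946, 1.569, 0.51]
wrist_force: [-0.6, -0.7, 1.3]
finger_gap: 41.8
clock: 9.15
eef_pos: [524.1, 149.1, 170.9]
eef_rot: [-2.405, 1.57, 1.051]
wrist_force: [0.4, -0.7, -3.1]
finger_gap: 41.7
[[ 0.     0.309 -0.951]
 [ 0.001 -0.951 -0.309]
 [-1.    -0.001 -0.001]] [0.06910692 0.857809   0.31469695] [0.02452343 0.04748936 0.03682357] [2.09696322e-01 3.26383634e-01 1.58847532e+00 6.11624189e-04
 1.22621906e+00 1.46613810e+00]
```

View pics/w_h.png

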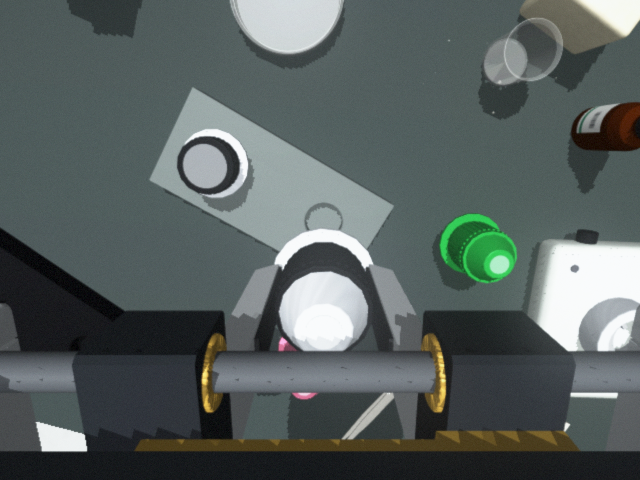

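```bash
python3 - <<'E'
from h import *
st=telemetry.read_state();M=R.from_euler('xyz',st['eef_rot']).as_matrix();W=calibration('wrist')
off=M@np.array([0,0.08,-0.92])
for dz in(-1,0,1,2):
  P=st['eef_pos']+M@np.array([0,0,dz])+off
  t=[(P+np.array([27*np.cos(a),27*np.sin(a),25.5-37.8])) for a in np.linspace(0,6.28,200)]
  uv=np.array([proj(W,q) for q in t]); print(dz,'flange top row',uv[:,1].min(),uv[:,0].min(),uv[:,0].max())
im=cv2.imread('pics/w_h.png')
print(im[222:240,315:331].mean((1,2)).round())
print(im[262,268:285].mean(1), im[262,362:380].mean(1))
print(st['eef_pos'])
E
python3 -m handwheel '[[0,0,0,0.01,0.14,0.05,0.4],[0,0,0,0.02,0.28,0.1,0.4],[0,0,0,0.03,0.42,0.15,0.4],[0,0,0,0.04,0.56,0.2,0.4],[0,0,0,0.05,0.7,0.25,0.4],[0,0,0,0.069,0.858,0.315,0.4],[0,0,0,0.069,0.858,0.315,0.4],[0,0,0,0.069,0.858,0.315,0.4],[0,0,0,0.069,0.858,0.315,0.4]]'
```

```text
-1 flange top row 224.6606621637464 270.5308152021496 376.57306842962447
0 flange top row 226.63944753151125 270.5977208735921 376.5071100875222
1 flange top row 228.61311123254427 270.6644591170908 376.4413168407036
2 flange top row 230.5816731256692 270.73103056033 376.37568807008756
[163. 162. 162. 163. 164. 161. 172. 216. 246. 250. 249. 250. 250. 250.
 250. 250. 250. 250.]
[100.66666667  99.66666667  97.33333333 100.33333333  95.
 107.         167.         242.66666667 249.66666667 249.66666667
 249.66666667 250.66666667 250.         250.66666667 250.33333333
 250.         250.        ] [249.         250.66666667 250.         250.         249.66666667
 250.33333333 250.33333333 249.33333333 249.33333333 246.33333333
 208.         120.         100.33333333 100.66666667  98.33333333
 102.         101.          98.        ]
[523.92637486 149.0971783  170.49874321]
clock: 10.32
eef_pos: [513.6, -123.9, 149.4]
eef_rot: [-0.991, 1.57, 2.466]
wrist_force: [-0.2, 1.1, -2.7]
finger_gap: 41.6
```

```bash
python3 - <<'E'
from h import *
st=telemetry.read_state();M=R.from_euler('xyz',st['eef_rot']).as_matrix()
print(M.round(4),M.T@(np.array([514.6,-124.55,101])-st['eef_pos'])/300,st['wrist_force'],st['joints'])
E
```

```text
[[-1.000e-03  3.102e-01 -9.507e-01]
 [ 8.000e-04 -9.507e-01 -3.102e-01]
 [-1.000e+00 -1.100e-03  7.000e-04]] [ 0.16128321  0.00324647 -0.00259715] [-0.16193775  1.14410246 -2.70109106] [-3.06275776e-01  3.15005926e-01  1.65722860e+00  4.92570669e-04
  1.17052963e+00  9.48938110e-01]
```

```bash
python3 -m handwheel '[[0,0,0,0.06,0.003,-0.0026,0.4],[0,0,0,0.12,0.003,-0.0026,0.4],[0,0,0,0.16,0.003,-0.0026,0.4],[0,0,0,0.16,0.003,-0.0026,0.4],[0,0,0,0.16,0.003,-0.0026,0.4]]'
python3 - <<'E'
from h import *
st=telemetry.read_state();M=R.from_euler('xyz',st['eef_rot']).as_matrix()
print(M.T@(np.array([514.6,-124.55,91])-st['eef_pos'])/300,st['eef_pos'],st['wrist_force'])
im=camera('scene')[:,:,::-1];cv2.imwrite('pics/s_p.png',cv2.resize(im[100:240,290:450],None,fx=4,fy=4))
im=camera('wrist')[:,:,::-1];cv2.imwrite('pics/w_p.png',im)
E
```

```text
clock: 10.95
eef_pos: [515.0, -124.4, 102.0]
eef_rot: [-1.745, 1.57, 1.712]
wrist_force: [-1.4, -0.7, -1.6]
finger_gap: 41.3
[0.03682308 0.00014794 0.00127347] [ 514.95014954 -124.39461043  102.04697599] [-1.40210668 -0.74773993 -1.61288795]
```

View pics/s_p.png

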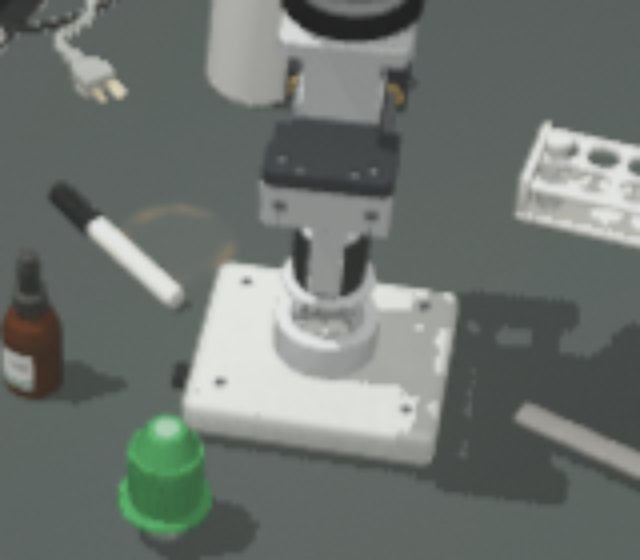

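View pics/w_p.png

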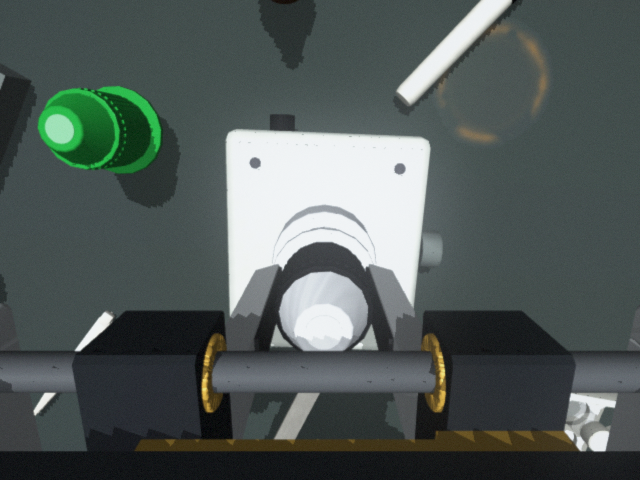

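The lens hangs over the ring and looks concentric in both views. I'll lower it gently.

```bash
python3 -m handwheel '[[0,0,0,0.01,0,0.0013,0.4],[0,0,0,0.02,0,0.0013,0.4],[0,0,0,0.03,0,0.0013,0.4],[0,0,0,0.036,0,0.0013,0.4],[0,0,0,0.036,0,0.0013,0.4]]'
```

```text
clock: 11.68
eef_pos: [514.5, -124.6, 91.1]
eef_rot: [-1.528, 1.57, 1.929]
wrist_force: [0.2, -0.4, -2.8]
finger_gap: 41.8
```

```bash
python3 -m handwheel '[[0,0,0,0.003,0,0,0.4],[0,0,0,0.006,0,0,0.4],[0,0,0,0.008,0,0,0.4],[0,0,0,0.008,0,0,0.4]]'
```

```text
clock: 12.18
eef_pos: [514.5, -124.6, 88.7]
eef_rot: [-1.469, 1.57, 1.988]
wrist_force: [1.1, -1.0, -3.3]
finger_gap: 41.5
```

```bash
python3 -m handwheel '[[0,0,0,0.003,0,0,0.4],[0,0,0,0.005,0,0,0.4],[0,0,0,0.005,0,0,0.4]]'; python3 -m handwheel '[[0,0,0,0.003,0,0,0.4],[0,0,0,0.005,0,0,0.4],[0,0,0,0.005,0,0,0.4]]'
```

```text
clock: 12.55
eef_pos: [514.5, -124.6, 87.1]
eef_rot: [-1.367, 1.57, 2.091]
wrist_force: [0.2, 0.2, -3.0]
finger_gap: 41.6
clock: 12.92
eef_pos: [514.4, -124.6, 85.5]
eef_rot: [-1.235, 1.57, 2.222]
wrist_force: [0.3, -0.3, -2.7]
finger_gap: 41.6
```

```bash
python3 -m handwheel '[[0,0,0,0.002,0,0,0.4],[0,0,0,0.004,0,0,0.4],[0,0,0,0.004,0,0,0.4]]'
```

```text
clock: 13.3
eef_pos: [514.6, -124.6, 84.9]
eef_rot: [-2.207, 1.57, 1.25]
wrist_force: [-2.5, 0.9, 5.1]
finger_gap: 41.5
```

```bash
python3 -m handwheel '[[0,0,0,0.002,0,0,0.4],[0,0,0,0.004,0,0,0.4],[0,0,0,0.004,0,0,0.4]]'
```

```text
clock: 13.68
eef_pos: [514.8, -124.6, 84.6]
eef_rot: [-3.124, 1.57, 0.333]
wrist_force: [-5.7, 1.7, 12.7]
finger_gap: 41.5
```

Contact came at TCP z≈84.9, so the lugs are on the ribs with the flange about 8.6 mm up, roughly 57° below the high end. I'll turn counter-clockwise under light pressure, following the 0.06 mm/° rise.

```bash
python3 -m handwheel '[[-0.03,0,0,0.001,0,0.001,0.4],[-0.055,0,0,-0.0005,0,0.001,0.4],[-0.055,0,0,-0.0005,0,0.001,0.4]]'
```

```text
clock: 14.05
eef_pos: [514.9, -125.0, 85.4]
eef_rot: [2.514, 1.569, -0.139]
wrist_force: [-1.2, 0.6, 6.2]
finger_gap: 41.4
```

```bash
python3 -m handwheel '[[-0.03,0,0,0.001,0,0,0.4],[-0.055,0,0,-0.0005,0,0,0.4],[-0.055,0,0,-0.0005,0,0,0.4]]'; python3 -c "
from h import *;s=telemetry.read_state();print(s['joints'],s['moment'])"
```

```text
clock: 14.42
eef_pos: [515.1, -125.1, 86.1]
eef_rot: [2.235, 1.568, -0.244]
wrist_force: [-2.2, 0.4, 5.7]
finger_gap: 41.5
[-3.07487582e-01  3.97375072e-01  1.70923613e+00  2.14797257e-04
  1.03206311e+00  6.01266650e-01] [-0.07283389  0.45711829  0.03827354]
```

```bash
python3 -m handwheel '[[-0.03,0,0,0.001,-0.001,0,0.4],[-0.055,0,0,-0.0005,-0.0018,0,0.4],[-0.055,0,0,-0.0005,-0.0018,0,0.4]]';python3 -m handwheel '[[-0.03,0,0,0.001,0,0,0.4],[-0.055,0,0,-0.0005,0,0,0.4],[-0.055,0,0,-0.0005,0,0,0.4]]'
```

```text
clock: 14.8
eef_pos: [515.0, -124.8, 86.6]
eef_rot: [2.013, 1.567, -0.295]
wrist_force: [-1.7, -0.2, 6.0]
finger_gap: 41.6
clock: 15.18
eef_pos: [515.1, -124.9, 87.2]
eef_rot: [1.778, 1.567, -0.358]
wrist_force: [-4.7, 0.5, 8.6]
finger_gap: 41.6
```

```bash
python3 -m handwheel '[[-0.03,0,0,0.001,0,0,0.4],[-0.055,0,0,-0.0005,0,0,0.4],[-0.055,0,0,-0.0005,0,0,0.4]]'; python3 -c "
from h import *;s=telemetry.read_state();print(s['joints'],s['eef_pos'],R.from_euler('xyz',s['eef_rot']).as_matrix().round(3))"
```

```text
clock: 15.55
eef_pos: [515.0, -125.0, 87.7]
eef_rot: [1.561, 1.567, -0.404]
wrist_force: [-4.2, 0.5, 7.1]
finger_gap: 41.4
[-3.07067263e-01  3.94292927e-01  1.70936499e+00 -4.38352636e-04
  1.03407404e+00  8.75088570e-02] [ 514.95749999 -124.99919685   87.65782319] [[ 0.004  0.923 -0.384]
 [-0.002 -0.384 -0.923]
 [-1.     0.004  0.   ]]
```

```bash
python3 -m handwheel '[[-0.03,0,0,0.001,0,0,0.4],[-0.05,0,0,0,0,0,0.4],[-0.05,0,0,0,0,0,0.4]]'
```

```text
clock: 15.92
eef_pos: [514.7, -125.1, 87.7]
eef_rot: [1.321, 1.568, -0.49]
wrist_force: [-5.4, -1.1, 5.0]
finger_gap: 41.6
```

```bash
python3 -m handwheel '[[-0.02,0,0,0.002,0,0,0.4],[-0.035,0,0,0.002,0,0,0.4],[-0.035,0,0,0.002,0,0,0.4]]'
```

```text
clock: 16.3
eef_pos: [514.5, -124.9, 86.7]
eef_rot: [1.266, 1.568, -0.438]
wrist_force: [-1.1, 0.5, -1.0]
finger_gap: 41.3
```

The lens has come off the high end after about 65°. Now I lower it into the gap without turning.

```bash
python3 -m handwheel '[[0,0,0,0.003,0,0,0.4],[0,0,0,0.007,0,0,0.4],[0,0,0,0.007,0,0,0.4]]'; python3 -c "
from h import *;s=telemetry.read_state();print(s['joints'],s['eef_pos'],R.from_euler('xyz',s['eef_rot']).as_matrix().round(3))"
```

```text
clock: 16.68
eef_pos: [514.4, -124.7, 84.6]
eef_rot: [1.261, 1.569, -0.444]
wrist_force: [-4.1, 1.7, 3.7]
finger_gap: 41.9
[-3.06892242e-01  3.98246542e-01  1.71190631e+00 -3.16401719e-04
  1.02947557e+00 -1.72802547e-01] [ 514.35485008 -124.68207374   84.64600806] [[ 0.002  0.991 -0.134]
 [-0.001 -0.134 -0.991]
 [-1.     0.002  0.001]]
```

```bash
python3 -m handwheel '[[-0.02,0,0,0.003,0,0,0.4],[-0.03,0,0,0.006,0,0,0.4],[-0.03,0,0,0.006,0,0,0.4]]'; python3 -c "
from h import *;s=telemetry.read_state();print(s['joints'],s['eef_pos'],R.from_euler('xyz',s['eef_rot']).as_matrix().round(3))"
```

```text
clock: 17.05
eef_pos: [514.3, -124.7, 82.6]
eef_rot: [1.171, 1.569, -0.441]
wrist_force: [0.3, -0.2, -2.0]
finger_gap: 41.6
[-3.06977966e-01  4.01276926e-01  1.71323360e+00 -2.81703166e-04
  1.02529001e+00 -2.66007070e-01] [ 514.32849454 -124.71283896   82.56643992] [[ 0.002  0.999 -0.041]
 [-0.001 -0.041 -0.999]
 [-1.     0.002  0.001]]
```

Free again, so I continue down. The floor is expected at TCP ≈78.8.

```bash
python3 -m handwheel '[[0,0,0,0.003,0,0,0.4],[0,0,0,0.006,0,0,0.4],[0,0,0,0.01,0,0,0.4],[0,0,0,0.01,0,0,0.4]]'
```

```text
clock: 17.55
eef_pos: [514.3, -124.7, 79.4]
eef_rot: [1.153, 1.569, -0.459]
wrist_force: [0.3, -0.6, -2.9]
finger_gap: 41.8
```

```bash
python3 -m handwheel '[[0,0,0,0.002,0,0,0.4],[0,0,0,0.004,0,0,0.4],[0,0,0,0.004,0,0,0.4]]'; python3 -c "
from h import *;s=telemetry.read_state();print(s['joints'],s['eef_pos'],R.from_euler('xyz',s['eef_rot']).as_matrix().round(3))"
```

```text
clock: 17.92
eef_pos: [514.4, -124.8, 78.6]
eef_rot: [1.165, 1.569, -0.446]
wrist_force: [-1.6, -0.3, 3.5]
finger_gap: 41.8
[-3.06968395e-01  4.07022018e-01  1.71573282e+00 -3.41930968e-04
  1.01676668e+00 -2.65891832e-01] [ 514.42544771 -124.75203624   78.63446513] [[ 0.002  0.999 -0.041]
 [-0.001 -0.041 -0.999]
 [-1.     0.002  0.001]]
```

It is seated at z=78.6, which matches the thread-start floor (flange 2.5 mm up) with a light force. Now forward, clockwise, sinking 0.06 mm/°.

```bash
python3 -m handwheel '[[0.03,0,0,0.001,0,0,0.4],[0.055,0,0,0.0025,0,0,0.4],[0.055,0,0,0.0025,0,0,0.4]]'; python3 -c "
from h import *;s=telemetry.read_state();print(s['joints'][5],s['moment'])"
```

```text
clock: 18.3
eef_pos: [514.8, -124.7, 78.5]
eef_rot: [1.487, 1.568, -0.299]
wrist_force: [-2.4, 1.2, 8.4]
finger_gap: 41.8
-0.09182141461305113 [ 0.37111865  0.37418714 -0.08437598]
```

```bash
python3 -m handwheel '[[0.03,0,0,0.001,0,0,0.4],[0.055,0,0,0.0025,0,0,0.4],[0.055,0,0,0.0025,0,0,0.4]]'; python3 -c "
from h import *;s=telemetry.read_state();print(s['joints'][5],s['moment'])"
```

```text
clock: 18.68
eef_pos: [514.9, -124.5, 78.3]
eef_rot: [1.739, 1.567, -0.221]
wrist_force: [-4.0, 3.0, 6.6]
finger_gap: 41.8
0.08225783399795224 [ 0.33252856  0.6221554  -0.06374837]
```

```bash
python3 -m handwheel '[[0.03,0,0,0.001,0,0,0.4],[0.055,0,0,0.0025,0,0,0.4],[0.055,0,0,0.0025,0,0,0.4]]'; python3 -c "
from h import *;s=telemetry.read_state();print(s['joints'][5],s['moment'])"
```

```text
clock: 19.05
eef_pos: [515.0, -124.5, 77.8]
eef_rot: [1.917, 1.567, -0.215]
wrist_force: [-2.0, 1.0, 4.2]
finger_gap: 41.6
0.2546106432086281 [ 0.10157911  0.37860797 -0.09223997]
```

```bash
python3 -m handwheel '[[0.03,0,0,0.001,0,0,0.4],[0.055,0,0,0.0025,0,0,0.4],[0.055,0,0,0.0025,0,0,0.4]]'; python3 -c "
from h import *;s=telemetry.read_state();print(s['joints'][5],s['moment'])
print(R.from_euler('xyz',s['eef_rot']).as_matrix().round(4))"
```

```text
clock: 19.42
eef_pos: [515.0, -124.5, 77.2]
eef_rot: [2.093, 1.567, -0.21]
wrist_force: [-1.7, 0.7, 3.9]
finger_gap: 41.5
0.4253964519081256 [ 0.12271422  0.46600519 -0.06748817]
[[ 3.700e-03  7.438e-01 -6.684e-01]
 [-8.000e-04 -6.684e-01 -7.438e-01]
 [-1.000e+00  3.300e-03 -1.900e-03]]
```

```bash
python3 -m handwheel '[[0.03,0,0,0.001,0,0,0.4],[0.055,0,0,0.0025,0,0,0.4],[0.055,0,0,0.0025,0,0,0.4]]'; python3 -c "
from h import *;s=telemetry.read_state();print(s['joints'][5],s['moment'])"
```

```text
clock: 19.8
eef_pos: [515.1, -124.5, 76.6]
eef_rot: [2.259, 1.567, -0.215]
wrist_force: [-2.5, 1.1, 5.2]
finger_gap: 41.6
0.5959758352072084 [ 0.17054966  0.48958349 -0.04492243]
```

```bash
python3 -m handwheel '[[0.03,0,0,0.001,0,0,0.4],[0.055,0,0,0.002,0,0,0.4],[0.055,0,0,0.002,0,0,0.4]]'; python3 -c "
from h import *;s=telemetry.read_state();print(s['joints'][5],s['moment'])
print(R.from_euler('xyz',s['eef_rot']).as_matrix().round(4))"
```

```text
clock: 20.18
eef_pos: [515.2, -124.6, 76.5]
eef_rot: [2.392, 1.566, -0.252]
wrist_force: [-3.4, 0.5, 6.9]
finger_gap: 41.6
0.7665297885373028 [ 0.18689662  0.63696431 -0.11770682]
[[ 0.0044  0.4772 -0.8788]
 [-0.0011 -0.8788 -0.4772]
 [-1.      0.0031 -0.0033]]
```

```bash
python3 -m handwheel '[[0.03,0,0,0.0005,0,0,0.4],[0.055,0,0,0.001,0,0,0.4],[0.055,0,0,0.001,0,0,0.4]]'; python3 -c "
from h import *;s=telemetry.read_state();print(s['joints'][5],s['moment'],s['eef_pos'])"; python3 - <<'E'
from h import *
im=camera('scene')[:,:,::-1];cv2.imwrite('pics/s_f.png',cv2.resize(im[100:240,290:450],None,fx=4,fy=4))
E
```

```text
clock: 20.55
eef_pos: [515.3, -124.8, 76.5]
eef_rot: [2.529, 1.566, -0.286]
wrist_force: [-2.7, -0.0, 5.2]
finger_gap: 41.7
0.9370886424625495 [ 0.16386104  0.67749745 -0.09424959] [ 515.26204522 -124.81114212   76.47055313]
```

View pics/s_f.png

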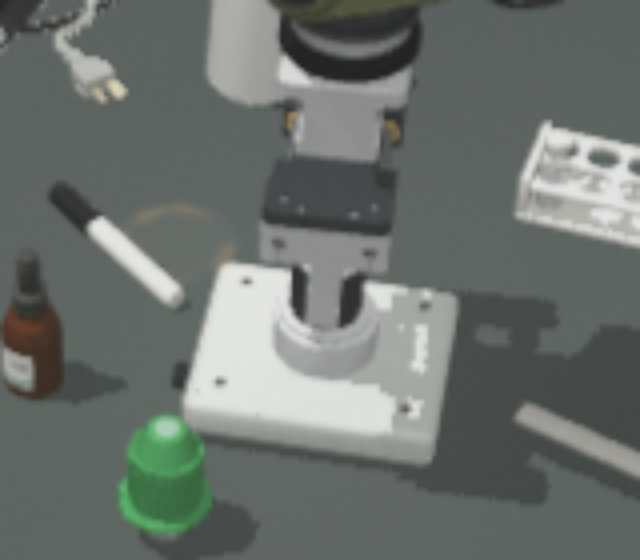

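The scene view shows the flange down on the ring with no gap. z has been level at 76.5 over the last 20°, and force and torque are low. I'll relax, release and withdraw straight up.

```bash
python3 -m handwheel '[[0,0,0,0,0,0,0.4],[0,0,0,0,0,0,0.5],[0,0,0,0,0,0,0.6],[0,0,0,0,0,0,0.7],[0,0,0,0,0,0,0.75],[0,0,0,0,0,0,0.75]]'; python3 -m handwheel '[[0,0,0,-0.05,0,0,0.75],[0,0,0,-0.12,0,0,0.75],[0,0,0,-0.22,0,0,0.75],[0,0,0,-0.35,0,0,0.75],[0,0,0,-0.45,0,0,0.75],[0,0,0,-0.45,0,0,0.75],[0,0,0,-0.45,0,0,0.75],[0,0,0,-0.45,0,0,0.75]]'; python3 - <<'E'
from h import *
im=camera('wrist')[:,:,::-1];cv2.imwrite('pics/w_e.png',im)
im=camera('scene')[:,:,::-1];cv2.imwrite('pics/s_e.png',im);cv2.imwrite('pics/s_e2.png',cv2.resize(im[130:240,290:450],None,fx=4.5,fy=4.5,interpolation=cv2.INTER_CUBIC))
E
```

```text
clock: 21.35
eef_pos: [515.3, -124.8, 76.5]
eef_rot: [2.537, 1.566, -0.277]
wrist_force: [0.1, 0.4, -0.4]
finger_gap: 70.5
clock: 22.35
eef_pos: [514.3, -124.5, 210.6]
eef_rot: [2.537, 1.568, -0.277]
wrist_force: [-0.3, -0.4, 0.1]
finger_gap: 70.6
```

View pics/w_e.png

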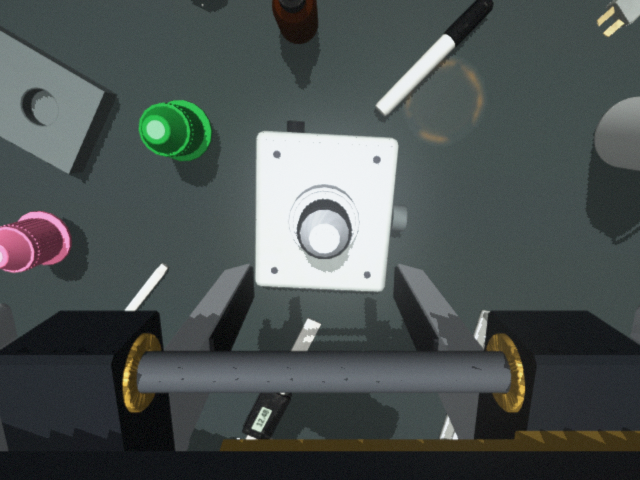

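View pics/s_e2.png

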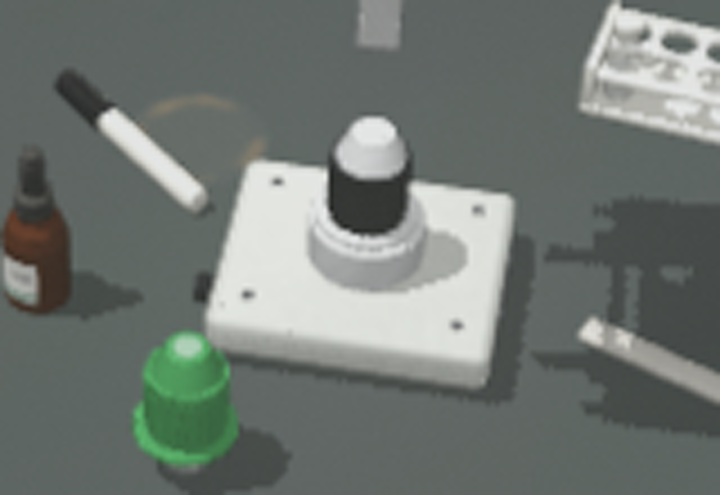

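The lens stands upright in the port with its flange on the ring face (wrist pixel (324,215)). The gripper is clear and the neighbouring things haven't moved. I'm handing in.

```bash
python3 -c "
from cell import order;print(order.sign_off())"
```

```text
the job is handed in; nothing more can be done
None
```

The tall lens is screwed into the viewer port with its flange flush, and the gripper has let go and is clear. I handed the job in at about 22 s of the 72 s allowed; the sign-off gives no verdict.

- **Rest on the thread:** I took the lens out of the grey stand and lowered it until the lugs met the ribs, with the flange about 8.6 mm above the face.
- **Backward turn:** I turned it about 70° counter-clockwise under light pressure until it came off the ribs. It then sank to z 78.6 at the tool point (TCP), against 78.8 expected for the thread start.
- **Forward turn:** I turned it about 69° clockwise. It sank 2.1 mm and then stayed level at z 76.5 for the last 20°, against 76.3 expected for flush.

**Forces:** the highest vertical reading at the wrist was about 13 N, or about 16 N allowing for the lens's weight. These are readings at the end of each move, so I did not see any brief peak in between.

**Last checks:** the final wrist and scene pictures show the lens upright on the ring with no visible gap. The bystanders in view look unmoved. The petri dish, beaker and short lens were not clearly in those last views, but nothing was done near them.

**Disagreement:** the top and scene cameras put the port 5 to 8 mm away from where the wrist camera did. I used two wrist views taken about half a turn apart, and the fit bore that out.

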